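Clip the cover onto the sorting tray

TASK

Close the red sorting tray with its grey cover: hold the cover tilted and tuck its plain end in under the tray's lip, then press the other end down past the spring catch until it snaps fully home. Keep it pressed firmly for about a second to confirm that it is seated, without crushing it, then let go; leave the other things on the table where they are.

Things in the scene. Friction and masses are not known exactly. Their poses are not given: they have to be found in the camera images.
- tray: Red plastic sorting tray, fixed to the table, 140 mm (x) by 102 mm (y), open on top, jigsaw pieces inside. Origin at the centre of its underside, z up. The rim, on which the closed cover rests, is 34 mm up. Lip at the -x end, spring catch at the +x end; along both sides 5 mm high cheeks above the rim, 91 mm apart inside, guide the cover.
- tray_lip (a point): On the rim plane (34 mm up), straight below the free edge of the lip, mid-width (tray x = -52 mm); axes as tray. The lip is a 5 mm thick overhang over the full width, underside 14 mm and top 19 mm above the rim. The slot under it runs 12 mm from here towards -x, to an upright back wall.
- tray_catch (a point): Innermost point of the catch at rest: a low-friction metal roller along y, 16 mm thick, 50 mm long, its axis 46 mm above the tray's underside and 8 mm farther to +x. It yields to +x (up to 7 mm, 5 N per mm) and springs back over the cover's edge, overlapping it 3.5 mm. Its housing (tray x = 62 to 80 mm) stands 22 mm above the rim. It pushes the cover against the lip's back wall.
- cover: Loose flat grey plastic cover, 120 mm (x) by 83 mm (y) by 6 mm, some 80 to 150 g, flat on the table at the start. Origin at the centre of its underside, z up. On top a straight handle rib along x, from x = -32 to +12 mm, 12 mm wide, its top 31 mm above the underside. The end nearer the rib (-x) is the plain tongue end; the longer free stretch with the press mark (+x) is the catch end.
- cover_tongue (a point): Middle of the lower edge of the cover's tongue end (x = -60 mm, underside). Goes under the lip, to the back wall.
- cover_clip (a point): Middle of the lower edge of the cover's catch end (x = +60 mm, underside). Fully home it is 34 mm above the tray's underside.
- cover_press (a point): Press mark, a dark disc 18 mm across on top of the cover (x = +36 mm, 6 mm above the underside): press here with closed fingertips, closing line along the cover's y. From its centre 24 mm to the rib, 16 mm to the roller. Snapping home takes about 9 to 20 N here; a press on the rib takes about twice that. More than 75 N between cover and tray crushes it.
- mug: White ceramic mug, 80 mm across, 92 mm tall, origin at the centre of its underside. Leave alone.
- coaster: Round cork coaster, 94 mm across, 6 mm thick. Leave alone.
- tape: Steel tape measure, 66 by 32 by 60 mm, standing; origin under its centre. Leave alone.
- pawn: Wooden game pawn, 28 mm across, 44 mm tall, standing. Leave alone.
- glue: White glue stick, 25 mm across, 90 mm tall, standing. Leave alone.
- tray_rim (a point): Centre of the rim plane, 34 mm above the tray's origin. The catch stops a level cover: tuck the tongue end under the lip first, catch end raised (12 to 18 degrees), up to the back wall. Let go, the catch end then rests on the roller some 15 mm above the rim. Closed, the cover lies on the rim, axes along the tray's, its origin 4 mm to the -x side of this point.
There are look-alikes about, which are no part of the job. Several things have the shape of the tray; the one meant has the colours described above. Several things look just like the cover: the one meant starts farthest to the robot's left.

How it is judged:
By the outcome, as a careful person would: the job done as asked, in the order asked, and still so for the second after the job is handed in, with the robot touching nothing.
It also fails if it takes over 45 s, if anything falls off the work surface, if the arm or the gripper's body presses on something with over 40 N, if the wrist force passes 120 N, or if a joint passes its speed limit or range.

ROBOT

A 7-joint arm with a two-finger parallel gripper is mounted at the origin on the work surface. World frame = base frame: x ahead of the robot, y to its left, z up, the work surface at z = 0. Lengths are in mm, angles in rad, forces in N, time in s.
With the tool pointing down it reaches from about 425 to 925 mm from the base axis. Payload 6.8 kg.
Tool frame: the origin (TCP) lies midway between the tips of the shut fingers; the grasp point (between the pads) lies 19 mm behind it; z points along the fingers, y is the line along which they close (so a half turn about z gives the same grasp; the last joint's range is limited). The gripper opens to 85 mm and grips with 20 to 120 N. Pads are 22 mm wide; open, the fingers measure 114 mm over their backs; the gripper's body (76 mm by 85 mm) begins 54 mm behind the grasp point. The pads swing forward as they close: fully open they stand 13 mm farther back than shut.
Start: joints at [1.145, 0.477, 0.022, 1.555, -0.011, 1.109, -0.083], TCP at [210.931, -641.214, 231.308] pointing down, gripper open.
Joint ranges: [-2.96, 2.96], [-0.34, 2.1], [-1.41, 1.46], [0.24, 2.44], [-1.37, 4.51], [0.17, 1.92], [-2.96, 2.96]. Speed limits (rad/s): [2.39, 2.39, 3.14, 3.14, 3.14, 3.14, 3.14].

INTERFACE

Orientations are given as a unit quaternion [x, y, z, w].
In Python, from bench import telemetry, capture, camera_params, arm gives the robot as it stands. The module is installed in compiled form; this text tells all that it offers.
- The arm moves only by the shell command python3 -m crank 'ROWS' [OPENING] [FORCE]. ROWS is JSON, a list of rows, each a list of 2 entries, a list of its own where there are three numbers: the shift along the tool's x, y, z each as a share of 25 mm, from -1 to 1, then the turn, a rotation vector about the tool's x, y, z each as a share of 60 degrees, from -1 to 1. In form: [[[dx, dy, dz], [wx, wy, wz]], ...]. A call has 1 to 20 rows; each row shifts and turns the commanded pose from where the row before left it, along the tool's axes as they then stand; what a row does not reach is not made up. A row lasts 1/8 s, in which the tool goes at most 62.5 mm and 10.7 degrees, less where a joint would pass 70% of its speed; a pose out of reach is approached as far as the arm can. A call with a number of a shift or a turn outside -1 to 1 is refused whole. A call with a gripper value outside its range is refused whole. OPENING is the opening in per cent of the stroke, from 0 (shut) to 100 (fully open), set as the call begins (- or left out, the last holds). The fingers move at their own pace and stop on an object; FORCE is the grip in N (left out, the last holds). Time passes only in rows, so rows that do not move let the fingers close. It gives the time, the measured TCP pose, the force, the opening and the grip force at its end, in the units of the state.
- telemetry.get_obs(): the state, without advancing time (a new reading comes with each control period).
- capture(name): name is "scene" or "top"; returns the picture (384x512x3 uint8, red, green, blue); there is no depth.
- camera_params(name): a dict with "camera_matrix" (3x3 intrinsics, pixels), "origin" and "attitude" of the camera in the world. Camera axes: x right, y up, looking along -z (the intrinsics and any distortion apply to the point x, -y, -z); pixel columns grow to the right and rows downward; lengths in mm; the calibration is good to about 2 mm. A picture is of the moment at which its call begins. camera_params takes no time and is no camera call.
- arm.close_job(): hands the job in; it is judged then, once.
The state is a dict: "clock": time; "joint_positions": joint angles; "joint_vel": joint speeds; "joint_torque": joint torques, N m; "position": TCP position; "tool_rot": TCP orientation; "force": force on the tool from outside, world axes, zero at the start; "moment": the same for the moment, N m; "grip_width": finger opening in mm; "grip_force": force on a finger pad.
Only numpy, scipy, OpenCV 4.12 (cv2) and the standard library are available. Lean on these libraries where they do the work, as an engineer would, in place of code of your own. Each camera call takes 0.05 s, during which the arm holds its last target. There are 200 camera calls.

## Working session

There is one attempt and no reset: what is moved stays moved. The work goes in short steps, Python scripts to look and compute and a shell command to move; the robot and the scene stay as the last step left them, time stands still between calls to the robot, and variables do not carry over. Pictures are saved under pics/ and viewed, at most 10 in all, crops included, and the job is handed in when it is done.

```bash
mkdir -p pics
cat > h.py <<'E'
import numpy as np, cv2
from bench import telemetry, capture, camera_params, arm
from scipy.spatial.transform import Rotation as R
def cam(n):
    p=camera_params(n); a=np.array(p["attitude"],float)
    M=R.from_quat(a).as_matrix() if a.size==4 else a.reshape(3,3)
    return np.array(p["camera_matrix"],float),np.array(p["origin"],float),M,p
def ray(n,uv):
    K,o,M,p=cam(n); d=np.array(p.get("distortion",[0,0,0,0,0]),float).ravel()
    q=cv2.undistortPoints(np.array(uv,float).reshape(-1,1,2),K,d).reshape(-1,2)
    return o,(M@np.c_[q[:,0],-q[:,1],-np.ones(len(q))].T).T
def plane(n,uv,z):
    o,d=ray(n,uv); return o+d*((z-o[2])/d[:,2])[:,None]
def save(n,f):
    im=capture(n); cv2.imwrite("pics/"+f,im[:,:,::-1]); return im
E
python3 - <<'E'
from h import *
a=save("scene","s0.png");b=save("top","t0.png")
for n in("scene","top"): print(camera_params(n))
print(telemetry.get_obs())
E
```

```text
{'camera_matrix': array([[412.76090333,   0.        , 256.2595015 ],
       [  0.        , 412.76090333, 191.07313421],
       [  0.        ,   0.        ,   1.        ]]), 'origin': array([ 901.70384685, -517.54049229,  883.27992356]), 'attitude': array([0.30276368, 0.08716099, 0.27357314, 0.90878757])}
{'camera_matrix': array([[482.03724935,   0.        , 251.30255055],
       [  0.        , 482.03724935, 193.64608343],
       [  0.        ,   0.        ,   1.        ]]), 'origin': array([ 289.17575573,  -23.45851655, 1490.92736753]), 'attitude': array([ 0.06044313, -0.06094093, -0.70371459,  0.7052791 ])}
{'clock': 0.1, 'joint_positions': array([ 1.14489205,  0.47768624,  0.02235655,  1.55635854, -0.01149746,
        1.10930967, -0.08308735]), 'joint_vel': array([-0.00065233, -0.00333576, -0.00099135, -0.00218738, -0.00097012,
       -0.00015907,  0.00097496]), 'joint_torque': array([ 4.26368555e-03, -5.97756958e+01,  1.61405772e+00, -2.81952864e+01,
        1.28342558e-02,  5.05405362e-03,  1.73041707e-05]), 'position': array([ 210.73658827, -640.69280439,  230.44162067]), 'tool_rot': array([ 9.87399575e-01,  1.58244785e-01, -1.91296905e-04, -7.93985994e-04]), 'force': array([ 0.33345561, -0.19117682, -0.40103354]), 'moment': array([-0.04156808,  0.01401826,  0.00751128]), 'grip_force': 0.0, 'grip_width': 85.24574547054443}
```

View pics/s0.png

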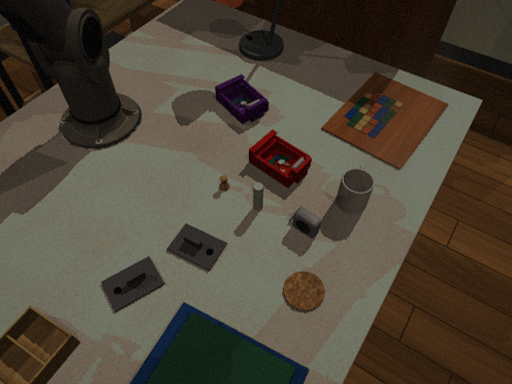

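View pics/t0.png

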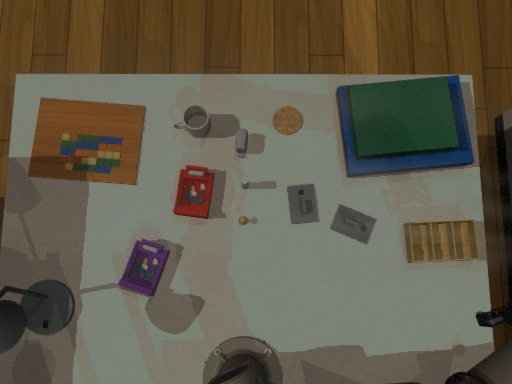

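The scene view shows the robot base at upper left. The red tray is at (280,160), with a purple look-alike at (242,100), and two grey covers are at (197,246) and (132,284). In the top view (image up is +x, left is +y) the red tray is at (194,192), the purple tray at (145,267), and the covers at (303,203) and (353,223).

- **Cover candidates:** top pixels (303,203) and (353,223). The one meant is (303,203), because it has the larger y and so is farthest to the robot's left.
- **Tray:** the red one at (194,192).

I'll confirm both in one crop.

Run:
```python
from h import *
a=cv2.imread("pics/s0.png");b=cv2.imread("pics/t0.png")
c1=cv2.resize(b[155:255,165:385],None,fx=3.6,fy=2.9,interpolation=cv2.INTER_CUBIC) if 0 else cv2.resize(b[155:245,165:385],None,fx=3.6,fy=3.6,interpolation=cv2.INTER_CUBIC)
c2=cv2.resize(a[128:192,240:320],None,fx=4,fy=4,interpolation=cv2.INTER_CUBIC)
c3=cv2.resize(a[220:284,160:240],None,fx=4,fy=4,interpolation=cv2.INTER_CUBIC)
w=np.zeros((324+256,792,3),np.uint8); w[:324,:792]=c1[:, :792]; w[324:,:320]=c2; w[324:,330:650]=c3
w=np.clip(w*1.6,0,255).astype(np.uint8); cv2.imwrite("pics/c0.png",w)
print(plane("top",[(303,203),(353,223)],6), plane("top",[(194,192)],34))
hsv=cv2.cvtColor(b,cv2.COLOR_BGR2HSV)
# cover: dark grey on table
m=((hsv[:,:,2]<105)&(hsv[:,:,1]<70)).astype(np.uint8); mm=np.zeros_like(m); mm[175:232,280:325]=m[175:232,280:325]
cs=max(cv2.findContours(mm,0,2)[0],key=cv2.contourArea); r=cv2.minAreaRect(cs); bx=cv2.boxPoints(r); print("cover",r,bx,plane("top",bx,6).round(1))
m=(((hsv[:,:,0]<8)|(hsv[:,:,0]>172))&(hsv[:,:,1]>140)).astype(np.uint8); mm=np.zeros_like(m); mm[155:230,165:225]=m[155:230,165:225]
cs=max(cv2.findContours(mm,0,2)[0],key=cv2.contourArea); r=cv2.minAreaRect(cs); bx=cv2.boxPoints(r); print("tray",r,bx,plane("top",bx,34).round(1))
```

```text
[[ 517.72507996 -185.40227946    6.        ]
 [ 455.47146604 -339.126324      6.        ]] [[546.80397083 151.66447999  34.        ]]
cover ((302.8780212402344, 203.40243530273438), (38.98233413696289, 28.8226318359375), 83.6598129272461) [[286.4024  185.62195]
 [315.04877 182.43903]
 [319.35364 221.18292]
 [290.70728 224.36584]] [[ 572.7 -134.2    6. ]
 [ 583.1 -224.3    6. ]
 [ 460.9 -235.1    6. ]
 [ 450.8 -146.3    6. ]]
tray ((193.50001525878906, 191.0), (34.19499206542969, 50.799285888671875), 9.462322235107422) [[172.45947 213.24324]
 [180.81082 163.13515]
 [214.54056 168.75676]
 [206.18921 218.86485]] [[480.9 215.8  34. ]
 [637.6 194.6  34. ]
 [620.   89.7  34. ]
 [464.  112.8  34. ]]
```

View pics/c0.png

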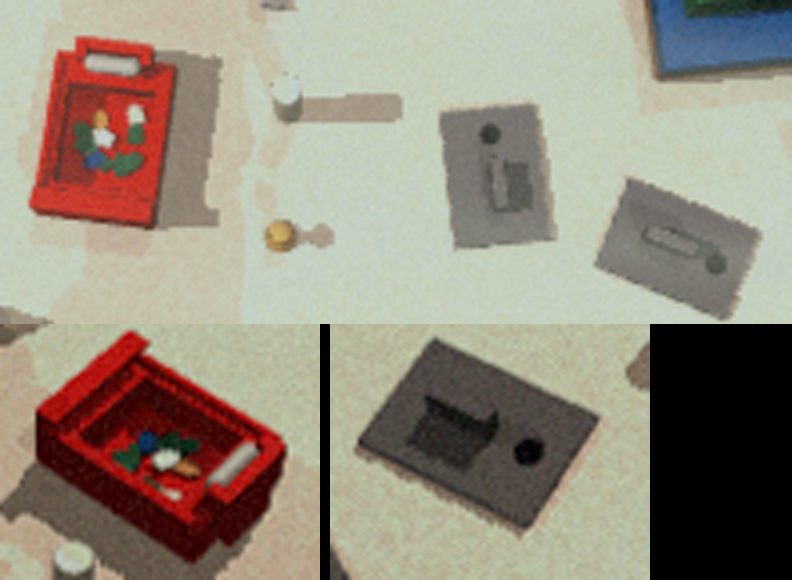

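The crop confirms both. The red tray has its lip at the near (robot) end and the roller at the far end. The left cover, at (303,203), has a rib with the press mark beyond it towards +x. There is a shadow on the cover's right side that inflates its outline. Next I refine the positions and work out the first move.

```bash
cat >> h.py <<'E'
def pose():
    s=telemetry.get_obs(); return np.array(s["position"]),R.from_quat(s["tool_rot"]),s
def goal(yaw,pitch=0):  # tool down, tool x along yaw (deg), then pitched so +x end rises
    y=np.radians(yaw); M=np.c_[[np.cos(y),np.sin(y),0],[np.sin(y),-np.cos(y),0],[0,0,-1]]
    ax=np.array([np.sin(y),-np.cos(y),0]); return R.from_rotvec(ax*np.radians(pitch))*R.from_matrix(M)
def plan(p,G):
    P,Q,s=pose(); print("now",P.round(1),"turn/60deg",((Q.inv()*G).as_rotvec()/np.radians(60)).round(3),
      "shift/25 in now-axes",(Q.inv().apply(p-P)/25).round(2),"in goal-axes",(G.inv().apply(p-P)/25).round(2))
def tri(a,b):
    o1,d1=ray("top",[a]);o2,d2=ray("scene",[b]);d1,d2=d1[0],d2[0]
    A=np.c_[d1,-d2];t=np.linalg.lstsq(A,o2-o1,rcond=None)[0];p,q=o1+t[0]*d1,o2+t[1]*d2
    return (p+q)/2,np.linalg.norm(p-q)
E
python3 - <<'E'
from h import *
a=cv2.imread("pics/s0.png");b=cv2.imread("pics/t0.png")
def roller(im,x0,x1,y0,y1):
    h=cv2.cvtColor(im,cv2.COLOR_BGR2HSV)[y0:y1,x0:x1]; m=((h[:,:,1]<70)&(h[:,:,2]>110)).astype(np.uint8)
    n,l,st,c=cv2.connectedComponentsWithStats(m); i=1+np.argmax(st[1:,4]); print(st[i],c[i]+[x0,y0]); return c[i]+[x0,y0]
# roller: top crop (112,64), scene crop (232,463)
rt=roller(b,187,206,167,178); rs=roller(a,290,306,155,170); print("roller",tri(rt,rs))
# red outline sides in top view
hsv=cv2.cvtColor(b,cv2.COLOR_BGR2HSV); m=(((hsv[:,:,0]<8)|(hsv[:,:,0]>172))&(hsv[:,:,1]>120)); 
def line(side,r,z):
    P=[]
    for k in r:
        v=np.flatnonzero(m[k,165:225] if side in"LR" else m[155:230,k])
        if side=="L":P.append((165+v[0]-.5,k))
        if side=="R":P.append((165+v[-1]+.5,k))
        if side=="N":P.append((k,155+v[-1]+.5))
        if side=="F":P.append((k,155+v[0]-.5))
    W=plane("top",P,z)[:,:2]; vx,vy,x,y=cv2.fitLine(W.astype(np.float32),2,0,.01,.01).ravel(); 
    print(side,z,np.degrees(np.arctan2(vy,vx)).round(1),(x.round(1),y.round(1)))
line("L",range(178,200),39);line("R",range(180,208),0);line("N",range(180,203),0);line("F",range(190,205),56)
# cover: rib top and press disc
print("disc",plane("top",[(165+490/3.6,155+133/3.6)],6), "rib", plane("top",[(165+497/3.6,155+183/3.6)],31))
# disc by threshold
g=cv2.cvtColor(b,cv2.COLOR_BGR2GRAY); s=g[186:198,295:308].astype(float); w=np.clip(np.median(s)-10-s,0,None); ys,xs=np.mgrid[186:198,295:308]
u=((w*xs).sum()/w.sum(),(w*ys).sum()/w.sum()); print("disc",u,plane("top",[u],6))
G=goal(5.4); plan(np.array([506,-183,130.]),G)
E
```

```text
[ 2  4 13  4 34] [194.97058824 172.5       ]
[7 7 2 2 2] [297.5 162.5]
roller (array([603.97414364, 147.55896046,  48.00887942]), np.float64(2.469880036951724))
L 39 -7.2 (np.float32(556.7), np.float32(203.1))
R 0 -7.3 (np.float32(548.2), np.float32(104.1))
N 0 83.1 (np.float32(477.0), np.float32(163.4))
F 56 82.2 (np.float32(624.4), np.float32(141.7))
disc [[ 552.70304415 -180.05860868    6.        ]] rib [[ 505.10484541 -182.70376577   31.        ]]
disc (np.float64(300.6188679245283), np.float64(191.9811320754717)) [[ 552.58291945 -178.51654794    6.        ]]
now [ 210.7 -640.7  230.4] turn/60deg [-0.002  0.     0.214] shift/25 in now-axes [ 16.94 -13.69   4.04] in goal-axes [ 13.48 -17.11   4.02]
```

```bash
python3 -m crank '[[[0,0,0],[0,0,0.11]],[[0.75,-0.95,0.2],[0,0,0.1]],[[0.75,-0.95,0.2],[0,0,0]],[[0.75,-0.95,0.2],[0,0,0]],[[0.75,-0.95,0.2],[0,0,0]],[[0.75,-0.95,0.2],[0,0,0]],[[0.75,-0.95,0.2],[0,0,0]],[[0.75,-0.95,0.2],[0,0,0]],[[0.75,-0.95,0.2],[0,0,0]],[[0.75,-0.95,0.2],[0,0,0]],[[0.75,-0.95,0.2],[0,0,0]],[[0.75,-0.95,0.2],[0,0,0]],[[0.75,-0.95,0.2],[0,0,0]],[[0.75,-0.95,0.2],[0,0,0]],[[0.75,-0.95,0.2],[0,0,0]],[[0.75,-0.95,0.2],[0,0,0]],[[0.75,-0.95,0.2],[0,0,0]],[[0.75,-0.95,0.2],[0,0,0]],[[0.75,-0.95,0.2],[0,0,0]],[[0,0,0],[0,0,0]]]' 60 70; python3 -c "
from h import *
plan(np.array([506.5,-183,10.]),goal(5.2))"
```

```text
clock: 2.6
position: [503.2, -178.4, 140.7]
tool_rot: [0.999, 0.051, -0.0, -0.001]
force: [-0.2, -0.5, 0.8]
grip_width: 51.2
grip_force: 0.0
now [ 503.2 -178.4  140.7] turn/60deg [-0.001  0.     0.011] shift/25 in now-axes [0.11 0.21 5.23] in goal-axes [0.12 0.2  5.23]
```

```bash
python3 -m crank '[[[0.12,0.2,0.9],[0,0,0.01]],[[0,0,0.9],[0,0,0]],[[0,0,0.9],[0,0,0]],[[0,0,0.9],[0,0,0]],[[0,0,0.8],[0,0,0]],[[0,0,0.5],[0,0,0]],[[0,0,0.2],[0,0,0]],[[0,0,0],[0,0,0]],[[0,0,0],[0,0,0]]]' && python3 -c "
from h import *
plan(np.array([506.5,-183,10.]),goal(5.2))"
```

```text
clock: 3.72
position: [506.3, -186.1, 14.4]
tool_rot: [0.999, 0.044, 0.001, 0.0]
force: [0.8, -0.2, -0.0]
grip_width: 50.9
grip_force: 0.0
now [ 506.3 -186.1   14.4] turn/60deg [ 0.    -0.001 -0.003] shift/25 in now-axes [ 0.02 -0.12  0.18] in goal-axes [ 0.02 -0.12  0.18]
```

```bash
python3 -m crank '[[[0,-0.12,0.15],[0,0,0]],[[0,0,0],[0,0,0]],[[0,0,0],[0,0,0]],[[0,0,0],[0,0,0]],[[0,0,0],[0,0,0]],[[0,0,0],[0,0,0]],[[0,0,0],[0,0,0]]]' 0 80; python3 -m crank '[[[0,0,-0.2],[0,0,0]],[[0,0,-0.7],[0,0,0]],[[0,0,-0.9],[0,0,0]],[[0,0,-1],[0,0,0]],[[0,0,-1],[0,0,0]],[[0,0,-1],[0,0,0]],[[0,0,-1],[0,0,0]],[[0,0,-1],[0,0,0]],[[0,0,0],[0,0,0]],[[0,0,0],[0,0,0]]]'
python3 - <<'E'
from h import *
a=save("scene","s1.png");b=save("top","t1.png")
c=cv2.resize(a[150:300,130:300],None,fx=3,fy=3);d=cv2.resize(b[150:270,230:350],None,fx=2.8,fy=3.75)
w=np.hstack([c,d]);cv2.imwrite("pics/c1.png",np.clip(w*1.5,0,255).astype(np.uint8));print(w.shape)
E
```

```text
clock: 4.6
position: [505.6, -182.7, 10.3]
tool_rot: [0.999, 0.044, 0.0, -0.0]
force: [-1.4, 2.4, 5.8]
grip_width: 10.2
grip_force: 79.0
clock: 5.85
position: [505.0, -182.9, 179.8]
tool_rot: [0.999, 0.044, -0.0, -0.0]
force: [0.3, 0.2, -1.9]
grip_width: 10.6
grip_force: 78.2
(450, 846, 3)
```

View pics/c1.png

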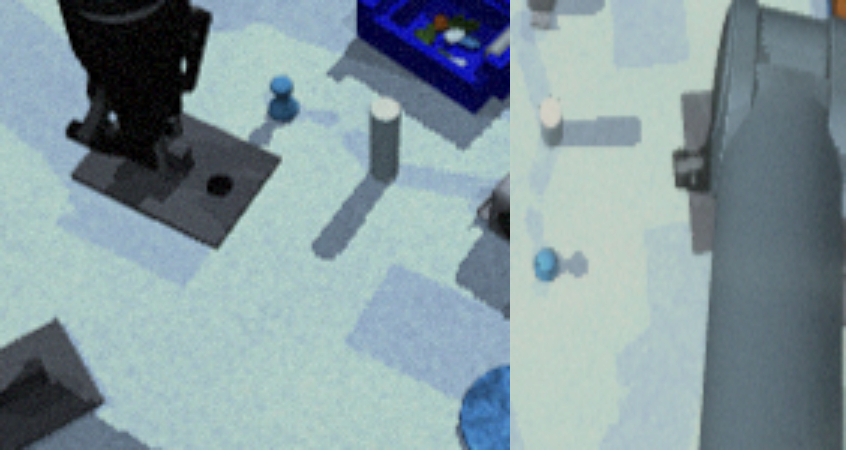

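The cover is held level by the rib. In the left crop the press disc is at (219,184), which is scene pixel (203,211.3). Next I work out the hold offset and the approach.

```bash
cat >> h.py <<'E'
TR=np.array([546.0,154.7,0]);TY=-7.3;CX=-10.5
def tray(p): return R.from_euler("z",TY,degrees=True).inv().apply(np.array(p)-TR)
def tucked(tx,tz,pitch,ty=0):  # TCP for tongue lower edge at tray (tx,ty,tz)
    G=goal(TY,pitch); T=TR+R.from_euler("z",TY,degrees=True).apply([tx,ty,tz])
    return T+G.apply([CX+60,0,-10.3]),G
def tongue():
    P,Q,s=pose(); return tray(P-Q.apply([CX+60,0,-10.3])), tray(P-Q.apply([CX-60,0,-10.3]))
E
python3 - <<'E'
from h import *
P,Q,s=pose(); d=plane("scene",[(203,211.3)],P[2]-4.3)[0]; print("disc in tool",Q.inv().apply(d-P))
p,G=tucked(-40,94,14); plan(p,G)
E
```

```text
disc in tool [47.97823961 -0.83954618  4.21320958]
now [ 504.7 -182.7  179.1] turn/60deg [-0.026  0.234  0.204] shift/25 in now-axes [  3.05 -13.25   2.53] in goal-axes [ -0.47 -13.6    2.48]
```

```bash
sed -i 's/CX=-10.5/CX=-11.3/' h.py; python3 -m crank '[[[0.1,-0.4,0],[0,0,0]],[[0.22,-0.8,0],[0,0,0]],[[0.22,-0.95,0],[0,0,0]],[[0.22,-0.95,0],[0,0,0]],[[0.22,-0.95,0],[0,0,0]],[[0.22,-0.95,0],[0,0,0]],[[0.22,-0.95,0],[0,0,0]],[[0.22,-0.95,0],[0,0,0]],[[0.22,-0.95,0],[0,0,0]],[[0.22,-0.95,0],[0,0,0]],[[0.22,-0.95,0],[0,0,0]],[[0.22,-0.95,0],[0,0,0]],[[0.22,-0.95,0],[0,0,0]],[[0.22,-0.95,0],[0,0,0]],[[0.1,-0.6,0],[0,0,0]],[[0,0,0],[-0.006,0.058,0.051]],[[0,0,0],[-0.006,0.058,0.051]],[[0,0,0],[-0.007,0.058,0.051]],[[0,0,0],[-0.007,0.06,0.051]],[[0,0,0],[0,0,0]]]'; python3 -c "
from h import *
p,G=tucked(-42,60,14); plan(p,G);print(tongue())"
```

```text
clock: 8.45
position: [551.4, 152.9, 179.5]
tool_rot: [0.991, -0.062, 0.122, 0.009]
force: [0.7, 0.4, -1.4]
grip_width: 10.1
grip_force: 78.1
now [551.4 152.9 179.5] turn/60deg [ 0.001 -0.     0.002] shift/25 in now-axes [-1.06 -0.05  3.77] in goal-axes [-1.06 -0.04  3.77]
(array([-39.16441943,  -1.20437054, 157.76907238]), array([ 77.2704244 ,  -0.90345254, 186.80072048]))
```

```bash
python3 -m crank '[[[-0.2,-0.04,0.6],[0,0,0]],[[-0.25,0,0.9],[0,0,0]],[[-0.25,0,0.9],[0,0,0]],[[-0.21,0,0.9],[0,0,0]],[[-0.15,0,0.47],[0,0,0]],[[0,0,0],[0,0,0]],[[0,0,0],[0,0,0]]]'
python3 - <<'E'
from h import *
a=save("scene","s2.png");b=save("top","t2.png")
c=cv2.resize(a[100:210,220:340],None,fx=4,fy=4);d=cv2.resize(b[145:233,150:230],None,fx=4,fy=5)
w=np.hstack([c,d]);cv2.imwrite("pics/c2.png",np.clip(w*1.5,0,255).astype(np.uint8));print(w.shape)
p,G=tucked(-45,36,14); plan(p,G);print(tongue())
E
```

```text
clock: 9.32
position: [550.9, 154.0, 82.8]
tool_rot: [0.99, -0.063, 0.123, 0.008]
force: [0.2, 0.1, -1.1]
grip_width: 9.9
grip_force: 78.1
(440, 800, 3)
now [551.  154.   83.1] turn/60deg [ 0.    -0.003 -0.   ] shift/25 in now-axes [-0.45 -0.    0.93] in goal-axes [-0.45 -0.    0.93]
(array([-3.96766595e+01, -5.33594443e-02,  6.11657698e+01]), array([ 7.66709159e+01, -7.93610349e-02,  9.05467332e+01]))
```

View pics/c2.png

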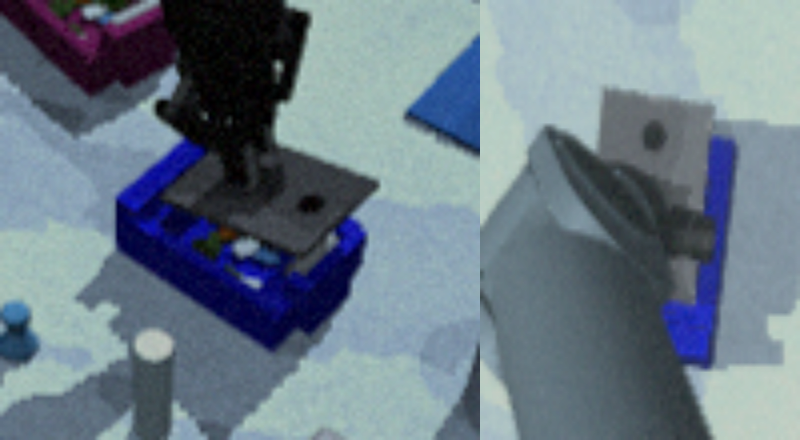

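The cover is tilted above the tray (red and blue are swapped in this crop), with its tongue just beyond the lip and the sides parallel. The disc is at top pixel (193.3,172). I'll check it sideways, then lower.

```bash
python3 - <<'E'
from h import *
P,Q,s=pose(); d=P+Q.apply([36-CX,0,4.3]); print("disc pred",tray(d),"seen top",tray(plane("top",[(193.3,172)],d[2])[0]),"seen scene",tray(plane("scene",[(220+311/4,100+203/4)],d[2])[0]))
E
python3 -m crank '[[[-0.15,0,0.25],[0,0,0]],[[-0.15,0,0.3],[0,0,0]],[[-0.1,0,0.25],[0,0,0]],[[-0.05,0,0.13],[0,0,0]],[[0,0,0],[0,0,0]],[[0,0,0],[0,0,0]]]'
python3 - <<'E'
from h import *
p,G=tucked(-64,36,14); plan(p,G);print(tongue())
E
```

```text
disc pred [ 5.19323528e+01 -7.32715607e-02  9.04879194e+01] seen top [51.55989228  0.16358843 90.48791939] seen scene [ 5.33162715e+01 -5.98734634e-02  9.04879194e+01]
clock: 10.18
position: [545.3, 154.5, 57.0]
tool_rot: [0.99, -0.063, 0.123, 0.008]
force: [-0.2, 0.5, -1.8]
grip_width: 10.0
grip_force: 78.1
now [545.3 154.5  57. ] turn/60deg [ 0.001 -0.002  0.   ] shift/25 in now-axes [-0.71 -0.01 -0.21] in goal-axes [-0.71 -0.01 -0.21]
(array([-45.39174894,  -0.3291661 ,  35.17804344]), array([70.98720236, -0.32618112, 64.43449036]))
```

```bash
python3 -m crank '[[[-0.12,0,-0.04],[0,0,0]],[[-0.12,0,-0.04],[0,0,0]],[[-0.12,0,-0.03],[0,0,0]],[[-0.12,0,-0.03],[0,0,0]],[[-0.12,0,-0.03],[0,0,0]],[[0,0,0],[0,0,0]],[[0,0,0],[0,0,0]]]'
python3 - <<'E'
from h import *
p,G=tucked(-64,35,14); plan(p,G);print(tongue())
E
```

```text
clock: 11.05
position: [529.7, 156.4, 57.4]
tool_rot: [0.99, -0.063, 0.122, 0.008]
force: [-0.5, -0.3, -1.7]
grip_width: 10.5
grip_force: 78.1
now [529.7 156.4  57.4] turn/60deg [ 0.001 -0.002  0.   ] shift/25 in now-axes [-0.12 -0.01 -0.  ] in goal-axes [-0.12 -0.01 -0.  ]
(array([-61.06222044,  -0.38978594,  35.55098639]), array([55.32055129, -0.3726677 , 64.79222696]))
```

Still free at 61 mm. I'll push on in small steps until it touches the back wall.

```bash
python3 -m crank '[[[-0.06,0,-0.01],[0,0,0]],[[-0.06,0,-0.01],[0,0,0]],[[-0.04,0,-0.01],[0,0,0]],[[0,0,0],[0,0,0]]]'
python3 - <<'E'
from h import *
print(tongue())
E
```

```text
clock: 11.55
position: [527.4, 156.7, 57.7]
tool_rot: [0.99, -0.064, 0.124, 0.008]
force: [6.3, -1.0, -5.0]
grip_width: 10.3
grip_force: 78.0
(array([-63.39730454,  -0.32836233,  35.73555297]), array([52.91203767, -0.40816843, 65.26740941]))
```

The tongue is at the back wall (6 N). Now I lower the catch end towards the roller before letting go.

Run:
```python
from h import *
for a in (11,8.5):
  p,G=tucked(-63,35,a); plan(p,G)
```

```text
now [527.4 156.7  57.7] turn/60deg [ 0.    -0.054 -0.001] shift/25 in now-axes [ 0.03 -0.01  0.14] in goal-axes [ 0.04 -0.01  0.14]
now [527.4 156.7  57.7] turn/60deg [ 0.    -0.096 -0.001] shift/25 in now-axes [ 0.04 -0.01  0.23] in goal-axes [ 0.06 -0.01  0.22]
```

```bash
python3 -m crank '[[[0.01,0,0.06],[0,-0.024,0]],[[0.01,0,0.06],[0,-0.024,0]],[[0.01,0,0.06],[0,-0.024,0]],[[0.01,0,0.05],[0,-0.024,0]],[[0,0,0],[0,0,0]],[[0,0,0],[0,0,0]]]'; python3 -c "
from h import *
print(tongue())"
```

```text
clock: 12.3
position: [528.9, 156.5, 52.1]
tool_rot: [0.995, -0.064, 0.074, 0.005]
force: [5.8, -1.2, 0.7]
grip_width: 10.4
grip_force: 79.1
(array([-63.82986676,  -0.33997748,  34.80310119]), array([54.86656397, -0.38909925, 52.44268501]))
```

```bash
python3 -m crank '[[[0,0,0],[0,0,0]],[[0,0,0],[0,0,0]],[[0,0,0],[0,0,0]],[[0,0,0],[0,0,0]],[[0,0,-0.3],[0,0,0]],[[0,0,-0.7],[0,0,0]],[[0,0,-0.9],[0,0,0]],[[0,0,-0.9],[0,0,0]],[[0,0,-0.7],[0,0,0]],[[0,0,0],[0,0,0]]]' 40
python3 - <<'E'
from h import *
a=save("scene","s3.png");b=save("top","t3.png")
c=cv2.resize(a[100:210,220:340],None,fx=4,fy=4);d=cv2.resize(b[145:233,150:230],None,fx=4,fy=5)
w=np.hstack([c,d]);cv2.imwrite("pics/c3.png",np.clip(w*1.5,0,255).astype(np.uint8))
p=TR+R.from_euler("z",TY,degrees=True).apply([32,0,90]); plan(p,goal(TY))
E
```

```text
clock: 13.55
position: [516.0, 158.8, 140.2]
tool_rot: [0.995, -0.064, 0.074, 0.004]
force: [-0.3, -0.1, -0.5]
grip_width: 34.6
grip_force: 0.0
now [515.1 158.1 138.2] turn/60deg [ 0.001 -0.139 -0.   ] shift/25 in now-axes [ 2.22 -0.02  2.28] in goal-axes [ 2.52 -0.02  1.93]
```

View pics/c3.png

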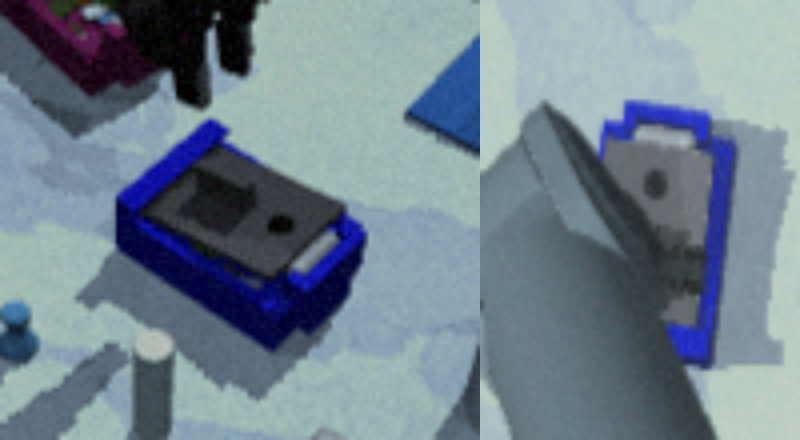

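The cover is tucked under the lip with its catch end resting on the roller. The disc is at scene (290.3,155.8) and top (194,182). Next I turn level, shut the fingers and go over the mark.

```bash
python3 -c "
from h import *
print(tray(plane('scene',[(290.25,155.75)],52)[0]),tray(plane('top',[(194,182)],52)[0]))"
python3 -m crank '[[[0,0,0],[0,-0.07,0]],[[0.5,0,0.1],[0,-0.069,0]],[[0.8,0,0.4],[0,0,0]],[[0.8,0,0.5],[0,0,0]],[[0.4,-0.02,0.5],[0,0,0]],[[0,0,0.3],[0,0,0]],[[0,0,0],[0,0,0]],[[0,0,0],[0,0,0]]]' 0 60; python3 -c "
from h import *
p=TR+R.from_euler('z',TY,degrees=True).apply([32,0,54]); plan(p,goal(TY)); print(tray(pose()[0]))"
```

```text
[30.37847424  2.44571801 52.        ] [28.8557264  -0.84513462 52.        ]
clock: 14.65
position: [576.9, 151.1, 94.5]
tool_rot: [0.998, -0.063, -0.0, 0.0]
force: [0.2, 0.5, -1.0]
grip_width: 0.4
grip_force: 0.0
now [576.9 151.1  94.5] turn/60deg [0.001 0.    0.001] shift/25 in now-axes [0.03 0.01 1.62] in goal-axes [0.03 0.02 1.62]
[31.13724249  0.37796493 94.51345279]
```

```bash
python3 -m crank '[[[0.02,0,0.5],[0,0,0]],[[0,0.01,0.7],[0,0,0]],[[0,0,0.4],[0,0,0]],[[0,0,0.1],[0,0,0]],[[0,0,0.1],[0,0,0]],[[0,0,0],[0,0,0]]]';python3 -m crank '[[[0,0,0.1],[0,0,0]],[[0,0,0.1],[0,0,0]],[[0,0,0],[0,0,0]]]'
```

```text
clock: 15.4
position: [577.6, 150.1, 48.8]
tool_rot: [0.998, -0.064, -0.0, 0.001]
force: [0.1, -1.8, 1.7]
grip_width: -0.3
grip_force: 1.0
clock: 15.78
position: [577.7, 150.5, 43.7]
tool_rot: [0.998, -0.064, -0.0, 0.0]
force: [-0.5, -0.7, -0.9]
grip_width: 0.1
grip_force: 0.0
```

```bash
python3 -m crank '[[[0,0,0.1],[0,0,0]],[[0,0,0],[0,0,0]]]'; python3 -m crank '[[[0,0,0.05],[0,0,0]],[[0,0,0.05],[0,0,0]],[[0,0,0],[0,0,0]]]'
```

```text
clock: 16.02
position: [577.6, 150.5, 41.3]
tool_rot: [0.998, -0.064, -0.0, 0.0]
force: [-0.5, 0.3, 0.3]
grip_width: -0.4
grip_force: 0.0
clock: 16.4
position: [577.9, 150.5, 40.1]
tool_rot: [0.998, -0.064, 0.0, 0.001]
force: [-2.8, -1.4, 8.6]
grip_width: 0.1
grip_force: 4.4
```

```bash
python3 -m crank '[[[0,0,0.04],[0,0,0]],[[0,0,0.04],[0,0,0]],[[0,0,0],[0,0,0]]]'
python3 - <<'E'
from h import *
a=save("scene","s4.png");b=save("top","t4.png")
c=cv2.resize(a[100:210,220:340],None,fx=4,fy=4);d=cv2.resize(b[145:233,150:230],None,fx=4,fy=5)
w=np.hstack([c,d]);cv2.imwrite("pics/c4.png",np.clip(w*1.5,0,255).astype(np.uint8))
E
```

```text
clock: 16.77
position: [577.9, 150.6, 40.0]
tool_rot: [0.998, -0.064, 0.0, 0.001]
force: [-9.3, -2.9, 26.3]
grip_width: -0.0
grip_force: 13.1
```

View pics/c4.png

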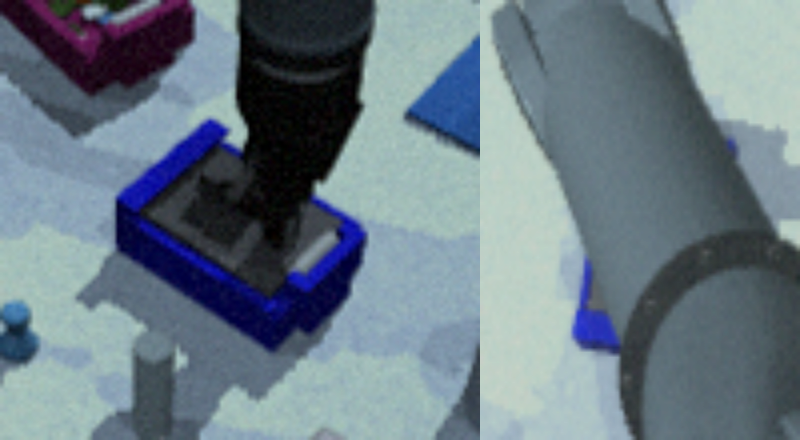

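The cover looks flat and the fingertips are stopped stiffly at z = 40 mm (rim plus 6), so it is seated. I'll press a little harder and hold for over a second.

```bash
python3 -m crank '[[[0,0,0.03],[0,0,0]],[[0,0,0],[0,0,0]],[[0,0,0],[0,0,0]],[[0,0,0],[0,0,0]],[[0,0,0],[0,0,0]],[[0,0,0],[0,0,0]],[[0,0,0],[0,0,0]],[[0,0,0],[0,0,0]],[[0,0,0],[0,0,0]],[[0,0,0],[0,0,0]],[[0,0,0],[0,0,0]]]'; python3 -m crank '[[[0,0,-0.1],[0,0,0]],[[0,0,-0.2],[0,0,0]],[[0,0,-0.5],[0,0,0]],[[0,0,-0.9],[0,0,0]],[[0,0,-1],[0,0,0]],[[0,0,-1],[0,0,0]],[[0,0,-1],[0,0,0]],[[-0.9,0,-1],[0,0,0]],[[-1,0,-0.5],[0,0,0]],[[-1,0,0],[0,0,0]],[[-1,0,0],[0,0,0]],[[-1,0,0],[0,0,0]],[[-0.5,0,0],[0,0,0]],[[0,0,0],[0,0,0]]]'
python3 - <<'E'
from h import *
a=save("scene","s5.png");b=save("top","t5.png")
c=cv2.resize(a[100:210,220:340],None,fx=4,fy=4);d=cv2.resize(b[145:233,150:230],None,fx=4,fy=5)
w=np.hstack([c,d]);cv2.imwrite("pics/c5.png",np.clip(w*1.5,0,255).astype(np.uint8))
E
```

```text
clock: 18.25
position: [578.0, 150.6, 40.0]
tool_rot: [0.998, -0.064, 0.0, 0.001]
force: [-10.8, -3.0, 33.7]
grip_width: 0.2
grip_force: 16.2
clock: 20.0
position: [443.9, 167.9, 191.9]
tool_rot: [0.998, -0.063, 0.0, 0.0]
force: [0.5, -0.5, 0.7]
grip_width: 0.0
grip_force: 0.0
```

View pics/c5.png

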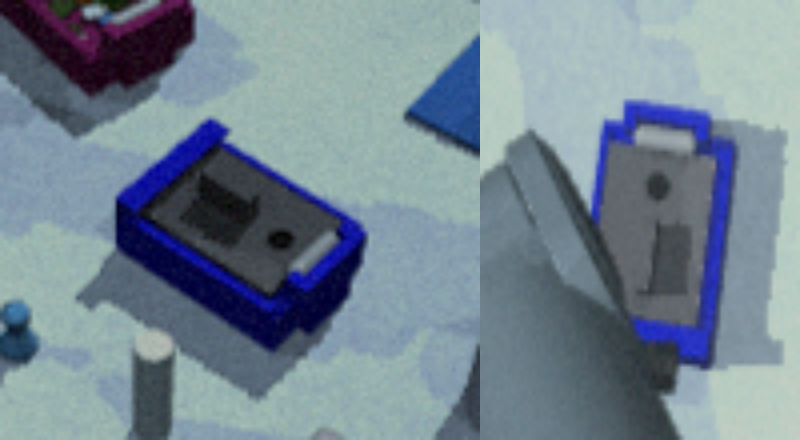

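The cover lies flat between the cheeks with the roller over its edge. The disc is at scene (290.3,160) and top (194.5,182.4). I'll check it against the closed height with two rays and hand in if it agrees.

Run:
```python
from h import *
t,e=tri((150+178/4,145+187/5),(220+281/4,100+240/4)); t=tray(t); print(t,e)
if abs(t[2]-40)<5: print(arm.close_job())
```

```text
[31.53200089  0.6860518  36.57494689] 2.659774267797553
the job is handed in; nothing more can be done
None
```

The red tray is closed: the cover's tongue is under the lip and its catch end is under the roller. I held it pressed at about 34 N for over a second, then let go and handed the job in. I didn't see the snap force itself, and judged it home from the stiff stop at rim height and the final pictures.

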